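# Sound the dowel hole with the depth gauge

## Robot

A 6-joint arm with a two-finger parallel gripper is mounted at the origin on the work surface. World frame = base frame: x ahead of the robot, y to its left, z up, the work surface at z = 0. Lengths are in m, angles in degrees, forces in N, time in s.
With the tool pointing down it reaches from about 0.35 to 0.875 m from the base axis. Payload 4.2 kg.
Tool frame: the origin (TCP) lies between the finger pads; the fingertips stand 17 mm ahead of it and the grasp point (between the pads) lies 2 mm behind it; z points along the fingers, y is the direction in which the jaws open and shut (so a half turn about z gives the same grasp; the last joint's range is limited). The gripper opens to 87 mm and grips with 3 to 60 N. Pads are 19 mm wide; open, the fingers measure 117 mm over their backs; the gripper's body (75 mm by 190 mm) begins 51 mm behind the grasp point.
Start: joints at [-58.751, 22.042, 0.453, 0, -68.411, -14.817], TCP at [0.177, -0.599, 0.24] pointing down, gripper open.
Joint ranges: [-179.83, 179.83], [-69.29, 118.12], [-61.27, 80.66], [-181.25, 117.63], [-171.15, -9.14], [-177.46, 177.46]. Speed limits (degrees/s): [159.86, 159.86, 180, 180, 180, 180].

## Interface

Orientations are given as a 3x3 rotation matrix whose columns are the frame's x, y, z axes.
In Python, from station import r gives the robot as it stands.
- The arm moves only by the shell command python3 -m creep 'ROWS'. ROWS is JSON, a list of rows, each a list of 7 numbers: the opening, from 0 (shut) to 1 (fully open), then the shift along the tool's x, y, z scaled (see below), then the turn, a rotation vector about the tool's x, y, z scaled (see below). A call has 1 to 5 rows; each row is the pose to reach, as a shift and turn from the pose measured when the call began, along the tool's axes at that moment, turning the shorter way round; what a row does not reach only later rows make up. The controller multiplies each number of a shift by 300 mm and each number of a turn by 180 degrees. A row lasts 1/12 s, in which the tool goes at most 41.7 mm and 7.16 degrees, less where a joint would pass 70% of its speed; a pose out of reach is approached as far as the arm can. A call with a number of a shift or a turn outside -1 to 1 is refused whole. A call with a gripper value outside its range is refused whole. The fingers move at their own pace and stop on an object; the grip force is fixed at half the most. Time passes only in rows, so rows that repeat a pose let the fingers close. It gives the time, the measured TCP pose, the force and the opening at its end, in the units of the state.
- r.sense(): the state, without advancing time (a new reading comes with each control period).
- r.capture(name): name is "scene" or "top"; returns the picture (400x640x3 uint8, blue, green, red); there is no depth.
- r.camera_model(name): a dict with "mtx" (3x3 intrinsics, pixels), "R" (3x3) and "t" (3): a world point X has camera coordinates R X + t. Camera axes: x right, y down, z forward; pixel columns grow to the right and rows downward; lengths in m; the calibration is good to about 2 mm. A picture is of the moment at which its call begins. camera_model takes no time and is no camera call.
- r.finish_job(): hands the job in, once; it reports no verdict.
Trained networks look in the newest picture that a camera, given by its name, has taken for a name from the list of things; names that differ only in an ending like _2 or _b are one class to them, and where a whole thing is asked for, a point or a joint stands for the part that bears it (a point fixed in the world has none). Each returns a list of dicts, best first, with "score" (0 to 1); they miss things now and then, are a little off and sometimes report something else, mostly with a low value. They report only what shows in the picture. A call takes as long as a camera call. They do not tell look-alikes from the thing itself.
- r.recognise(camera, target): "rect" ([left, top, right, bottom] as shares, 0 to 1, of the picture: columns of its width, rows of its height, round what is visible of it).
- r.outline_of(camera, target): "pixels" (400x640 bool, what is visible of it) and "rect" ([left, top, right, bottom] as shares, 0 to 1, of the picture: columns of its width, rows of its height, round what is visible of it).
The state is a dict: "time_s": time; "joints": joint angles; "joint_velocities": joint speeds; "effort": joint torques, N m; "tcp_pos": TCP position; "ee_rot": TCP orientation; "wrist_force": force on the tool from outside, world axes, zero at the start; "moment": the same for the moment, N m; "gripper_width": opening from 0.0 (shut) to 1.0 (fully open).
Only numpy, scipy, OpenCV 4.12 (cv2) and the standard library are available. Lean on these libraries where they do the work, as an engineer would, in place of code of your own. Each camera call takes 0.05 s, during which the arm holds its last target.

## Task

Take the depth gauge out of its turned stand and drop its rod into the large dowel hole in the wooden plinth. Push it gently, by feel, until the rod has bottomed out in the hole and the sliding collar, pushed up the rod by the plinth's top, marks the depth; the floor of the hole is thin, so do not lean on it hard. Leave the gauge standing upright there, let go, and do not disturb the other things on the table.

Things in the scene. Friction and masses are not known exactly. Their poses are not given: they have to be found in the camera images.
- gauge_handle (a point): centre of the depth gauge's square light-wood handle, 24 x 24 mm, 46 mm tall. z points up along handle and rod; x and y are square to the handle's flat sides. Under the handle a round wooden flange, 44 mm across, 6 mm thick (underside 29 mm below this point), then a steel rod. The gauge (120 g) starts upright in the stand, hanging by its flange on the rim
- rod_tip (a point): centre of the lower end face of the gauge's plain steel rod, 10 mm in diameter with a 2 mm chamfer at the tip; 99 mm straight below gauge_handle (same axes)
- collar (a joint): how far the gauge's sliding collar (steel ring 24 mm across, 10 mm tall) has been pushed up the rod, in m: at 0 its underside is 10 mm above the rod's tip, at the most (0.048) 58 mm. It starts near 0. Stiff fit: about 4 N moves it along the rod, it never slides under the gauge's weight alone, and it stays where it is left
- collar_face (a point): centre of the collar's underside, on the rod's axis; when the gauge stands in the hole this face must lie on the plinth's top
- hole (a point): mouth of the large round blind dowel hole, on its axis, level with the plinth's top: 11.5 mm in diameter, upright. Its depth differs from plinth to plinth, 22 to 45 mm, and is not given: feel for firm resistance beyond the collar's steady 4 N. Its floor is thin and cracks at 20 N; the wood round it bruises at 25 N
- plinth_top (a point): middle of the top of the plinth, a fixed light-wood block 120 x 80 mm, 60 mm tall. The large hole lies 25 mm from here along the plinth's long x axis; the two 6.5 mm holes at the other end are too small for the rod
- stand_rim (a point): centre of the top rim of the gauge's stand, 90 mm above the table: a fixed turned wooden tube, bore 34 mm, outside 48 mm, on a foot 84 mm across. The rod and collar hang in its bore, so the gauge must be lifted 75 mm straight up to come free
- sanding_block: loose cork block 75 x 38 x 28 mm lying between stand and plinth; origin at the middle of its underside; leave it alone
- magnifier: loose magnifying glass, lens frame 130 mm across, handle 115 mm along -x, 18 mm tall; origin under the lens; leave it alone
- glue_jar: loose jar 64 mm across, 85 mm tall; origin at the middle of its underside; leave it alone
- pencil_pot: loose black pot 72 mm across, 85 mm tall, with pencils up to 145 mm; origin at the middle of its underside; leave it alone
- offcut: loose light-wood offcut 55 x 35 x 12 mm; origin at the middle of its underside; leave it alone
- screwdriver: loose screwdriver lying on the table; leave it alone
There are look-alikes about, which are no part of the job. Leave any orange, red or turquoise look-alike of the part that bears gauge_handle alone.

How it is judged:
By the outcome, as a careful person would: the job done as asked, in the order asked, and still so for the second after the job is handed in, with the robot touching nothing.
It also fails if it takes over 51 s, if anything falls off the work surface, if the arm or the gripper's body presses on something with over 40 N, if the wrist force passes 120 N, or if a joint passes its speed limit or range.

## Working session

There is one attempt and no reset: what is moved stays moved. The work goes in short steps, Python scripts to look and compute and a shell command to move; the robot and the scene stay as the last step left them, time stands still between calls to the robot, and variables do not carry over. Pictures are saved under pics/ and viewed, and the job is handed in when it is done.

```bash
ls; mkdir -p pics; python3 - <<'E'
from station import r
import cv2
for n in ("scene","top"):
    cv2.imwrite(f"pics/{n}0.png",r.capture(n))
    m=r.camera_model(n);print(n,m)
s=r.sense();print(s)
E
```

```text
pics
scene {'mtx': array([[403.72573735,   0.        , 315.24410112],
       [  0.        , 403.72573735, 202.28157077],
       [  0.        ,   0.        ,   1.        ]]), 'R': array([[-3.54151633e-01,  9.35187586e-01,  8.94435648e-04],
       [ 6.94403968e-01,  2.63608268e-01, -6.69562402e-01],
       [-6.26402227e-01, -2.36505519e-01, -7.42755269e-01]]), 't': array([ 0.21112127, -0.32993459,  1.41430106])}
top {'mtx': array([[421.1387    ,   0.        , 319.4472817 ],
       [  0.        , 421.1387    , 200.76007791],
       [  0.        ,   0.        ,   1.        ]]), 'R': array([[ 0.0061741 , -0.99972288,  0.02271655],
       [-0.99228825, -0.00893739, -0.1236291 ],
       [ 0.12379786, -0.02177807, -0.99206845]]), 't': array([-0.02485027,  0.57919378,  1.02654523])}
{'time_s': 0.1, 'joints': array([-5.87504735e+01,  2.20868090e+01,  3.87389033e-01, -2.36817547e-02,
       -6.84101916e+01, -1.48152892e+01]), 'joint_velocities': array([ 0.01989365, -0.10903347,  0.21714215,  0.13444508,  0.04016988,
       -0.0387129 ]), 'effort': array([-3.01109721e-04, -3.91690421e+01,  1.87934572e+01,  4.23186511e+00,
        1.34684096e-02, -7.26333042e-05]), 'tcp_pos': array([ 0.17667947, -0.59898829,  0.23856691]), 'ee_rot': array([[-9.59188170e-01, -2.82767772e-01, -6.63859901e-04],
       [-2.82768527e-01,  9.59186423e-01,  1.83487494e-03],
       [ 1.17921904e-04,  1.94770903e-03, -9.99998096e-01]]), 'wrist_force': array([-0.32335858,  0.36677808,  0.33041264]), 'moment': array([ 0.0478506 , -0.00733917, -0.05226101]), 'gripper_width': 1.0004567810094747}
```

View pics/scene0.png

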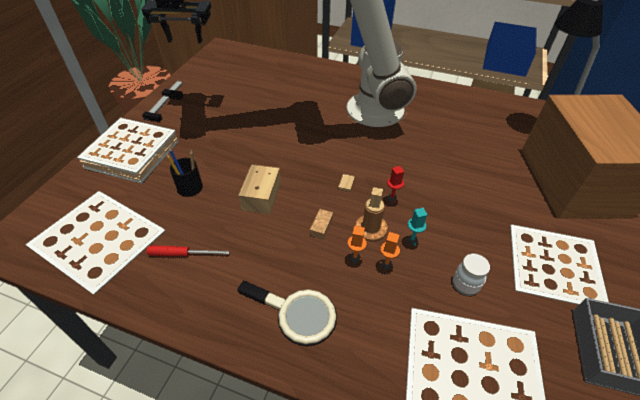

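View pics/top0.png

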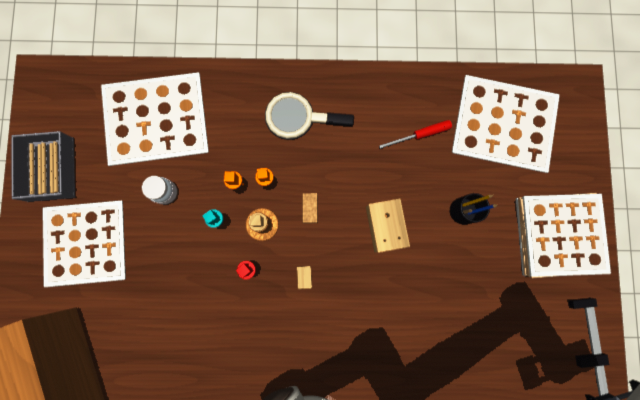

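The scene view shows the gauge in its stand at about (376,210). The red (397,180), turquoise (418,220) and orange (357,240 and 391,245) look-alikes stand around it. The plinth is at (260,187). In the top view the gauge is at (260,222) and the plinth at (389,225).

```bash
cat > h.py <<'E'
from station import r
import numpy as np,cv2
def proj(n,X):
    m=r.camera_model(n);c=np.asarray(m["R"])@np.asarray(X,float)+m["t"];p=m["mtx"]@c;return p[:2]/p[2]
def atz(n,uv,z):
    m=r.camera_model(n);d=m["R"].T@np.linalg.inv(m["mtx"])@np.array([uv[0],uv[1],1.]);o=-m["R"].T@m["t"]
    return o+d*(z-o[2])/d[2]
def crop(n,im,c,w,h,k,f):
    x,y=int(c[0]-w/2),int(c[1]-h/2)
    cv2.imwrite(f,cv2.resize(im[y:y+h,x:x+w],None,fx=k,fy=k,interpolation=cv2.INTER_CUBIC));print(f,"origin",x,y,"k",k)
E
python3 - <<'E'
from h import *
ims={n:r.capture(n) for n in("scene","top")}
crop("top",ims["top"],(325,225),190,110,4,"pics/topc.png")
crop("scene",ims["scene"],(325,215),190,130,4,"pics/scenec.png")
for n in ims:
  for t in("gauge_handle","plinth_top","hole","stand_rim"):
    try:
      for d in r.outline_of(n,t)[:6]:
        q=np.array(d["rect"])*[640,400,640,400];ys,xs=np.nonzero(d["pixels"])
        print(n,t,round(d["score"],2),q.round(1),xs.mean().round(1),ys.mean().round(1))
    except Exception as e:print(n,t,e)
print(r.sense()["time_s"])
E
```

```text
pics/topc.png origin 230 170 k 4
pics/scenec.png origin 230 150 k 4
scene gauge_handle 0.96 [380.5 235.  399.  271.5] 389.8 250.1
scene gauge_handle 0.82 [351.8 223.5 364.1 264.9] 356.8 242.5
scene gauge_handle 0.77 [409.6 204.7 425.1 243.7] 416.9 225.0
scene gauge_handle 0.7 [388.  165.3 401.4 199.6] 395.5 182.6
scene gauge_handle 0.52 [366.  186.7 385.  213. ] 375.4 200.7
scene plinth_top 0.61 [237.5 168.3 283.5 214.8] 259.5 189.0
scene hole 0.78 [241.6 166.2 278.3 215.7] 259.9 189.4
scene stand_rim 0.79 [356.1 207.6 390.8 241. ] 372.6 225.2
top gauge_handle 0.84 [247.3 212.  265.9 233.5] 257.2 221.3
top gauge_handle 0.78 [256.5 167.7 269.8 183.6] 263.6 176.3
top gauge_handle 0.77 [239.5 258.3 252.6 279.5] 245.7 269.1
top gauge_handle 0.72 [225.2 175.3 244.5 185. ] 232.4 179.4
top gauge_handle 0.57 [204.5 206.3 223.4 225.6] 213.3 217.7
top plinth_top 0.63 [367.2 200.4 410.2 249.3] 387.1 224.9
top hole 0.56 [366.1 198.9 409.4 253. ] 386.9 225.2
top hole 0.55 [250.1 214.8 268.1 231.1] 257.2 221.1
top stand_rim 0.63 [247.1 207.8 276.2 239.6] 263.1 225.2
0.6
```

View pics/topc.png

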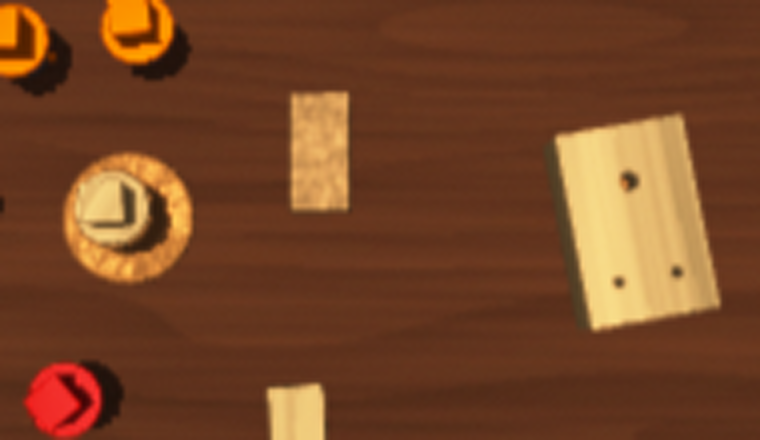

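View pics/scenec.png

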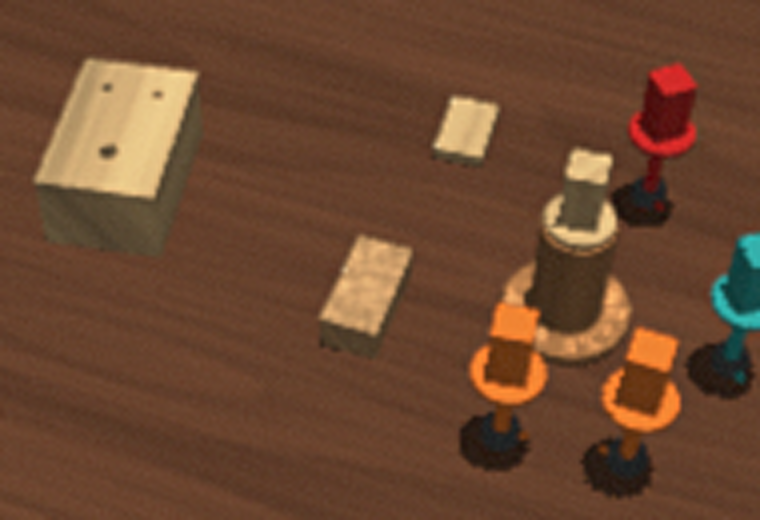

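The crops confirm the layout. The large hole is at top pixel (387,215) and scene pixel (256.6,187.4). The uncoloured gauge is the one in the stand. I need the handle's yaw and centre more precisely.

```bash
python3 - <<'E'
from h import *
ims={n:r.capture(n) for n in("scene","top")}
crop("top",ims["top"],(258,223),40,36,16,"pics/th.png")
crop("scene",ims["scene"],(376,205),40,36,16,"pics/sh.png")
# hole by dark blob
def blob(n,c,w):
    g=255-cv2.cvtColor(ims[n],cv2.COLOR_BGR2GRAY).astype(float);x,y=map(int,c);p=g[y-w:y+w+1,x-w:x+w+1]
    p=np.clip(p-np.median(p)-25,0,None);Y,X=np.mgrid[y-w:y+w+1,x-w:x+w+1];return (p*X).sum()/p.sum(),(p*Y).sum()/p.sum()
for n,c in(("top",(387,215)),("scene",(257,187))):
    b=blob(n,c,4);print(n,b,atz(n,b,.06))
for n,cs in (("top",[(555.,135),(683,114),(720,306),(592,330)]),("scene",[(85,58),(199,72),(155,199),(37,183)])):
    o=(230,170) if n=="top" else (230,150)
    P=[atz(n,((c[0]+.5)/4-.5+o[0],(c[1]+.5)/4-.5+o[1]),.06) for c in cs];print(n,np.round(P,4).tolist(),np.mean(P,0))
    print([np.linalg.norm(P[i]-P[i-1]).round(4) for i in range(4)])
for n,c,o in(("top",(128,217),(230,170)),):
    print("stand foot",atz(n,((c[0]+.5)/4-.5+o[0],(c[1]+.5)/4-.5+o[1]),.01))
E
```

```text
pics/th.png origin 238 205 k 16
pics/sh.png origin 356 187 k 16
top (np.float64(387.0507655116841), np.float64(214.7074939564867)) [ 0.5432473  -0.18686558  0.06      ]
scene (np.float64(256.5208053691275), np.float64(187.4295302013423)) [ 0.54662441 -0.18541068  0.06      ]
top [[0.571, -0.1409, 0.06], [0.5848, -0.2206, 0.06], [0.4666, -0.2412, 0.06], [0.4515, -0.1625, 0.06]] [ 0.51846487 -0.19132358  0.06      ]
[np.float64(0.1214), np.float64(0.0809), np.float64(0.12), np.float64(0.0801)]
scene [[0.4703, -0.2407, 0.06], [0.455, -0.1601, 0.06], [0.5744, -0.1377, 0.06], [0.5889, -0.2155, 0.06]] [ 0.52216051 -0.18852422  0.06      ]
[np.float64(0.1213), np.float64(0.082), np.float64(0.1215), np.float64(0.0792)]
stand foot [0.52165566 0.1267031  0.01      ]
```

View pics/th.png

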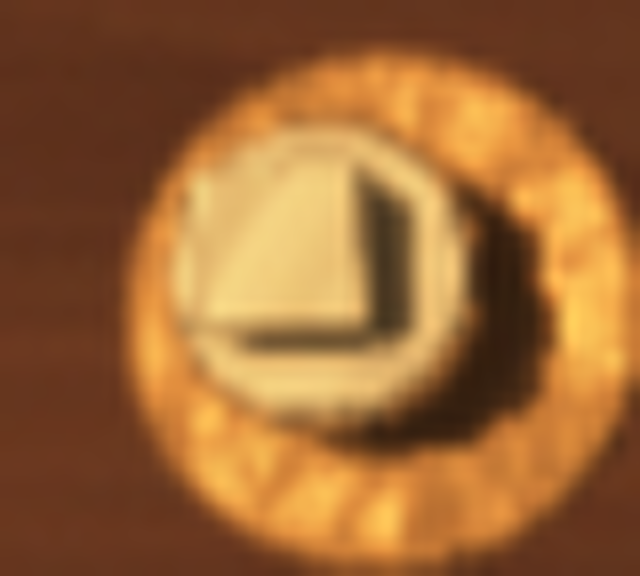

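View pics/sh.png

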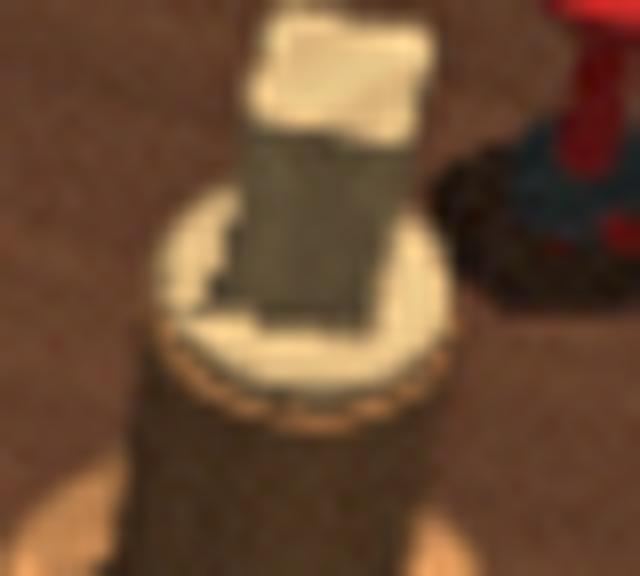

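```bash
python3 - <<'E'
from h import *
f=lambda c,o:((c[0]+.5)/16-.5+o[0],(c[1]+.5)/16-.5+o[1])
S=(356,187);T=(238,205)
P=np.array([atz("scene",f(c,S),.142) for c in[(268,12),(435,35),(412,142),(252,120)]]);print(P.round(4),P.mean(0))
for i in range(4):
    d=P[i]-P[i-1];print(np.linalg.norm(d).round(4),np.degrees(np.arctan2(d[1],d[0])).round(1))
Q=np.array([atz("top",f(c,T),.142) for c in[(355,165),(364,321),(195,327)]]);print(Q.round(4))
for a,b in((0,1),(1,2)):
    d=Q[b]-Q[a];print(np.degrees(np.arctan2(d[1],d[0])).round(1))
print("flange top", atz("top",f((321,272),T),.096), "scene",atz("scene",f((305,290),S),.096))
print("foot scene?")
for X in ([.52,.1267,.142],[.52,.1267,.096]):
  print(proj("top",X),proj("scene",X))
E
```

```text
[[0.5173 0.1147 0.142 ]
 [0.5131 0.139  0.142 ]
 [0.5354 0.1413 0.142 ]
 [0.5394 0.1183 0.142 ]] [0.52628338 0.12832313 0.142     ]
0.0224 -170.6
0.0247 99.7
0.0224 5.8
0.0233 -80.1
[[0.533  0.1163 0.142 ]
 [0.511  0.1145 0.142 ]
 [0.51   0.1382 0.142 ]]
-175.4
92.5
flange top [0.5212348  0.12643958 0.096     ] scene [0.52732688 0.12826895 0.096     ]
foot scene?
[254.94906194 220.55079569] [376.90738872 189.35265092]
[257.47021813 222.05326732] [374.75663419 202.39469637]
```

```bash
cat >> h.py <<'E'
from scipy.spatial.transform import Rotation as Ro
def to(p,yaw_y,s=None):
    "scaled shift/turn to world pos p, tool down, jaw (y) axis at yaw_y deg"
    s=s or r.sense();R0=np.array(s["ee_rot"]);a=np.radians(yaw_y);y=np.array([np.cos(a),np.sin(a),0]);z=np.array([0,0,-1.])
    Rt=np.c_[np.cross(y,z),y,z]
    sh=R0.T@(np.array(p)-s["tcp_pos"])/.3;tu=Ro.from_matrix(R0.T@Rt).as_rotvec(degrees=True)/180
    print("shift",sh.round(4),"turn",tu.round(4),"dist",np.linalg.norm(sh)*.3,"t",s["time_s"]);return sh
def st():
    s=r.sense();print("t",s["time_s"],"p",np.round(s["tcp_pos"],4),"F",np.round(s["wrist_force"],2),"g",round(s["gripper_width"],3),"j",np.round(s["joints"],1))
    print("yaw",np.degrees(np.arctan2(s["ee_rot"][1,1],s["ee_rot"][0,1])).round(2),"z",np.round(s["ee_rot"][:,2],4))
E
python3 - <<'E'
from h import *
to((.524,.1275,.24),96)
for n,u,z in(("red",(245.7,265),.1),("turq",(213,215),.1),("or",(264,173),.1),("or2",(232,177),.1),("pot",(462,210),.085)):print(n,atz("top",u,z).round(3))
E
```

```text
shift [-1.7954e+00  1.9968e+00 -1.4000e-03] turn [-0.      0.      0.0579] dist 0.8055850352905636 t 0.7
red [0.42  0.151 0.1  ]
turq [0.535 0.231 0.1  ]
or [0.637 0.114 0.1  ]
or2 [0.626 0.189 0.1  ]
pot [ 0.554 -0.364  0.085]
```

```bash
python3 -m creep '[[0.6,-0.09,0.1,0,0,0,0.012],[0.6,-0.18,0.2,0,0,0,0.024],[0.6,-0.27,0.3,0,0,0,0.036],[0.6,-0.36,0.4,0,0,0,0.048],[0.6,-0.45,0.5,0,0,0,0.058]]'; python3 -c "
from h import *
st();to((.524,.1275,.24),96)"
```

```text
time_s: 1.12
tcp_pos: [0.2642, -0.4158, 0.2396]
ee_rot: [[-0.995, -0.102, 0.0], [-0.102, 0.995, -0.0], [-0.0, -0.0, -1.0]]
wrist_force: [1.6, 1.1, -0.1]
gripper_width: 0.706
t 1.1167 p [ 0.2642 -0.4158  0.2396] F [ 1.64  1.06 -0.09] g 0.706 j [-38.6   9.1 -17.6   0.  -63.3 -45.5]
yaw 95.85 z [ 3.e-04 -3.e-04 -1.e+00]
shift [-1.0461e+00  1.7133e+00 -1.5000e-03] turn [-0.0001  0.0001 -0.0008] dist 0.602236027169938 t 1.1167
```

```bash
python3 -m creep '[[0.6,-0.07,0.115,0,0,0,0],[0.6,-0.14,0.23,0,0,0,0],[0.6,-0.21,0.345,0,0,0,0],[0.6,-0.28,0.46,0,0,0,0],[0.6,-0.35,0.575,0,0,0,0]]' && python3 -m creep '[[0.6,-0.07,0.115,0,0,0,0],[0.6,-0.14,0.23,0,0,0,0],[0.6,-0.21,0.345,0,0,0,0],[0.6,-0.28,0.46,0,0,0,0],[0.6,-0.35,0.575,0,0,0,0]]'; python3 -c "
from h import *
st();to((.524,.1275,.24),96)"
```

```text
time_s: 1.53
tcp_pos: [0.3515, -0.2317, 0.2401]
ee_rot: [[-0.995, -0.102, 0.002], [-0.102, 0.995, -0.001], [-0.002, -0.001, -1.0]]
wrist_force: [0.3, 0.2, -1.3]
gripper_width: 0.6
time_s: 1.95
tcp_pos: [0.4388, -0.0473, 0.2407]
ee_rot: [[-0.995, -0.102, 0.003], [-0.102, 0.995, -0.0], [-0.003, -0.001, -1.0]]
wrist_force: [1.3, -1.3, 0.2]
gripper_width: 0.596
t 1.95 p [ 0.4388 -0.0473  0.2407] F [ 1.29 -1.32  0.18] g 0.596 j [ 15.1   3.6 -23.8   0.1 -62.4 -99.3]
yaw 95.88 z [ 3.2e-03 -4.0e-04 -1.0e+00]
shift [-0.3423  0.5506  0.0031] turn [-0.0002  0.001  -0.0007] dist 0.19448624188806687 t 1.95
```

```bash
python3 -m creep '[[0.6,-0.07,0.11,0,0,0,0],[0.6,-0.14,0.22,0,0,0,0],[0.6,-0.21,0.33,0,0.0,0.001,0],[0.6,-0.28,0.44,0.003,0,0.001,0],[0.6,-0.342,0.55,0.003,0,0.001,0]]' && python3 -m creep '[[0.6,0,0,0.05,0,0,0]]'; python3 -c "
from h import *
st();to((.524,.1275,.12),96)
for n in('top','scene'):
  im=r.capture(n);c=proj(n,(.524,.1275,.18));crop(n,im,c,100,80,7,'pics/ap_'+n+'.png')"
```

```text
time_s: 2.37
tcp_pos: [0.5246, 0.1294, 0.2401]
ee_rot: [[-0.995, -0.103, 0.001], [-0.103, 0.995, -0.001], [-0.0, -0.001, -1.0]]
wrist_force: [1.2, 0.1, -0.1]
gripper_width: 0.6
time_s: 2.45
tcp_pos: [0.5291, 0.135, 0.2273]
ee_rot: [[-0.994, -0.108, 0.009], [-0.108, 0.994, 0.002], [-0.009, 0.001, -1.0]]
wrist_force: [0.6, -0.7, -0.1]
gripper_width: 0.598
t 2.45 p [0.5291 0.135  0.2273] F [ 0.58 -0.75 -0.12] g 0.598 j [  31.4   14.7  -12.2    0.2  -62.6 -115.3]
yaw 96.2 z [ 0.0088  0.0025 -1.    ]
shift [ 0.0227 -0.0236  0.3575] turn [0.0005 0.0029 0.0011] dist 0.1077127067865382 t 2.45
pics/ap_top.png origin 202 177 k 7
pics/ap_scene.png origin 328 139 k 7
```

View pics/ap_scene.png

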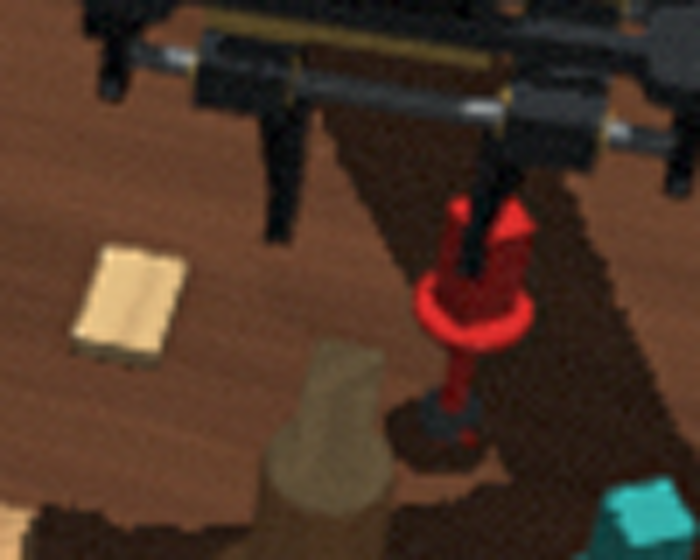

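View pics/ap_top.png

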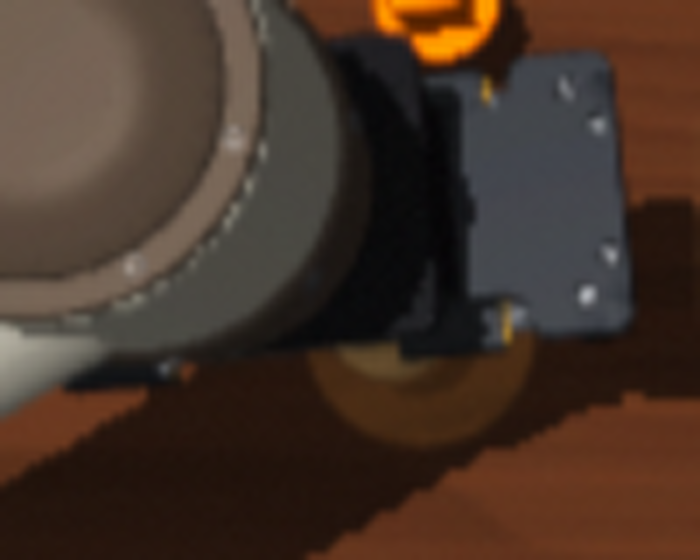

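The scene picture shows both fingertips, at about (367.6,173.4) and (395,178.2), with the gauge below and between them and slightly to the left. I can use these to measure the scene camera's local bias.

```bash
python3 -c "
from h import *
s=r.sense();p=s['tcp_pos'];t=p+.017*s['ee_rot'][:,2];st()
print(proj('scene',t)); y=s['ee_rot'][:,1]
for k in(-1,1):print(proj('scene',t+k*.026*y))
for c in ((278,240),(471,274)):print(atz('scene',((c[0]+.5)/7-.5+328,(c[1]+.5)/7-.5+139),t[2]), t)
to((.524,.1275,.12),96)
"
```

```text
t 2.55 p [0.5236 0.1304 0.2227] F [-0.83 -0.76 -0.22] g 0.601 j [  31.2   14.6  -12.9   -0.   -62.7 -115.2]
yaw 96.01 z [-0.0043 -0.0023 -1.    ]
[381.35890293 171.10951892]
[369.84857692 169.05366101]
[392.98131252 173.18539607]
[0.5401816  0.10251934 0.20567148] [0.52356931 0.13040223 0.20567148]
[0.5335118  0.16347848 0.20567148] [0.52356931 0.13040223 0.20567148]
shift [-0.0017 -0.0092  0.3423] turn [-0.0006 -0.0014  0.0001] dist 0.10271402503587095 t 2.55
```

```bash
python3 -m creep '[[0.6,0,-0.005,0.09,0,0,0],[0.6,0,-0.008,0.18,0,0,0],[0.6,0,-0.008,0.25,0,0,0],[0.6,0,-0.008,0.28,0,0,0],[0.6,0,-0.008,0.28,0,0,0]]'; python3 -c "
from h import *
st();to((.523,.128,.121),96)
for n in('top','scene'):
  im=r.capture(n);c=proj(n,(.524,.1275,.12));crop(n,im,c,100,80,7,'pics/aq_'+n+'.png')"
```

```text
time_s: 2.97
tcp_pos: [0.5222, 0.1264, 0.1372]
ee_rot: [[-0.995, -0.104, -0.008], [-0.103, 0.995, -0.005], [0.009, -0.004, -1.0]]
wrist_force: [0.2, -0.5, 0.3]
gripper_width: 0.599
t 2.9667 p [0.5222 0.1264 0.1372] F [ 0.25 -0.5   0.28] g 0.599 j [  30.9   19.5  -19.6   -0.   -51.4 -114.9]
yaw 95.94 z [-0.0083 -0.0045 -1.    ]
shift [-0.0038  0.0054  0.054 ] turn [-0.0012 -0.0028 -0.0003] dist 0.016323253251206236 t 2.9667
pics/aq_top.png origin 205 179 k 7
pics/aq_scene.png origin 325 156 k 7
```

View pics/aq_scene.png

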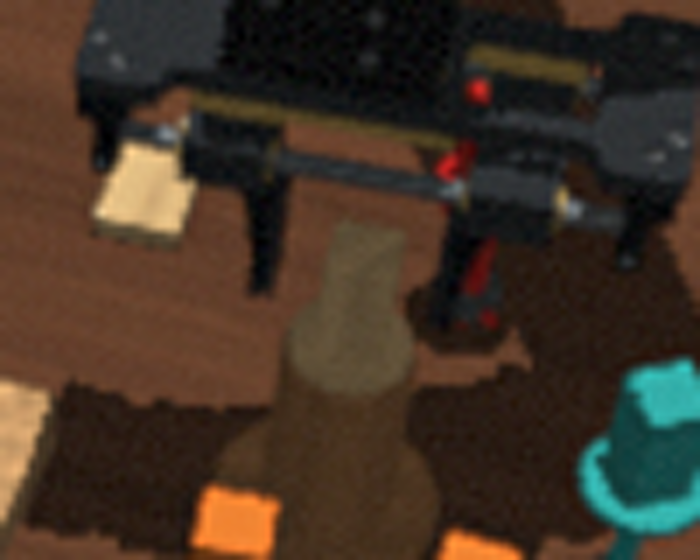

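The handle sits between the fingers. Allowing for the 9.5 mm half-width of the pads, alignment is good to within a few mm. I'll descend the last 16 mm, then close.

```bash
python3 -m creep '[[0.6,-0.003,0.006,0.03,0,-0.003,0],[0.6,-0.003,0.007,0.05,-0.001,-0.003,0],[0.6,-0.003,0.007,0.054,-0.001,-0.003,0],[0.6,-0.003,0.007,0.054,-0.001,-0.003,0],[0.6,-0.003,0.007,0.054,-0.001,-0.003,0]]'; python3 -c "
from h import *
st();to((.523,.128,.121),96)"
```

```text
time_s: 3.48
tcp_pos: [0.5252, 0.1298, 0.1245]
ee_rot: [[-0.994, -0.105, 0.007], [-0.105, 0.995, 0.002], [-0.008, 0.002, -1.0]]
wrist_force: [-0.4, -0.3, 0.3]
gripper_width: 0.6
t 3.4833 p [0.5252 0.1298 0.1245] F [-0.4  -0.33  0.33] g 0.6 j [ 3.110e+01  2.030e+01 -2.070e+01  1.000e-01 -4.860e+01 -1.152e+02]
yaw 96.01 z [ 0.0074  0.0024 -1.    ]
shift [ 0.0081 -0.0051  0.0115] turn [0.0005 0.0024 0.    ] dist 0.004492679682814084 t 3.4833
```

```bash
python3 -m creep '[[0.6,0.004,-0.003,0.01,0,0.002,0],[0.6,0.006,-0.004,0.01,0,0.002,0],[0.6,0.006,-0.004,0.01,0,0.002,0]]'; python3 -c "
from h import *
st();to((.523,.128,.121),96)"; python3 -m creep '[[0.25,0,0,0,0,0,0],[0,0,0,0,0,0,0],[0,0,0,0,0,0,0],[0,0,0,0,0,0,0],[0,0,0,0,0,0,0]]'; python3 -c "
from h import *
st();to((.523,.128,.121),96)"
```

```text
time_s: 3.73
tcp_pos: [0.5235, 0.1283, 0.1215]
ee_rot: [[-0.995, -0.104, 0.001], [-0.104, 0.995, 0.002], [-0.001, 0.002, -1.0]]
wrist_force: [0.1, 0.3, -0.1]
gripper_width: 0.604
t 3.7333 p [0.5235 0.1283 0.1215] F [ 0.14  0.3  -0.12] g 0.604 j [ 3.100e+01  2.050e+01 -2.080e+01 -1.000e-01 -4.860e+01 -1.149e+02]
yaw 96.0 z [ 0.001   0.0017 -1.    ]
shift [ 0.0019 -0.0007  0.0017] turn [ 0.0005  0.0004 -0.    ] dist 0.0007816078332201972 t 3.7333
time_s: 4.15
tcp_pos: [0.5236, 0.1283, 0.1215]
ee_rot: [[-0.995, -0.105, 0.001], [-0.105, 0.995, 0.002], [-0.001, 0.002, -1.0]]
wrist_force: [-0.2, 0.0, -0.2]
gripper_width: 0.304
t 4.15 p [0.5236 0.1283 0.1215] F [-0.16  0.01 -0.25] g 0.304 j [ 3.100e+01  2.050e+01 -2.080e+01 -1.000e-01 -4.860e+01 -1.149e+02]
yaw 96.0 z [ 0.0011  0.0018 -1.    ]
shift [ 0.002  -0.0009  0.0018] turn [0.0005 0.0004 0.    ] dist 0.0008509196667758411 t 4.15
```

```bash
python3 -m creep '[[0,0,0,0,0,0,0],[0,0,0,0,0,0,0],[0,0,0,0,0,0,0]]'; python3 -m creep '[[0,0,0,-0.02,0,0,0],[0,0,0,-0.05,0,0,0],[0,0,0,-0.1,0,0,0],[0,0,0,-0.17,0,0,0],[0,0,0,-0.24,0,0,0]]'; python3 -c "
from h import *
st();to((.523,.128,.24),96)"
```

```text
time_s: 4.4
tcp_pos: [0.5236, 0.1284, 0.1215]
ee_rot: [[-0.995, -0.105, 0.001], [-0.105, 0.995, 0.002], [-0.001, 0.002, -1.0]]
wrist_force: [0.2, -0.4, -0.3]
gripper_width: 0.275
time_s: 4.82
tcp_pos: [0.5232, 0.128, 0.1947]
ee_rot: [[-0.995, -0.105, 0.0], [-0.105, 0.995, 0.001], [-0.0, 0.001, -1.0]]
wrist_force: [-0.2, -0.1, -0.6]
gripper_width: 0.275
t 4.8167 p [0.5232 0.128  0.1947] F [-0.25 -0.06 -0.62] g 0.275 j [ 3.100e+01  1.580e+01 -1.560e+01 -1.000e-01 -5.850e+01 -1.149e+02]
yaw 96.0 z [ 4.0e-04  1.3e-03 -1.0e+00]
shift [ 0.0006  0.0002 -0.1511] turn [0.0004 0.0002 0.    ] dist 0.04532231991505167 t 4.8167
```

```bash
python3 -m creep '[[0,0,0,-0.06,0,0,0],[0,0,0,-0.12,0,0,0],[0,0,0,-0.16,0,0,0],[0,0,0,-0.16,0,0,0]]'; python3 -c "
from h import *
st();to((.523,.128,.24),96); to((.545,-.186,.215),96)
for n in('top','scene'):
  im=r.capture(n);c=proj(n,(.524,.1275,.17));crop(n,im,c,100,80,7,'pics/li_'+n+'.png')"
```

```text
time_s: 5.15
tcp_pos: [0.5247, 0.1285, 0.2467]
ee_rot: [[-0.994, -0.105, 0.007], [-0.105, 0.994, 0.004], [-0.008, 0.003, -1.0]]
wrist_force: [0.1, -0.1, -1.3]
gripper_width: 0.275
t 5.15 p [0.5247 0.1285 0.2467] F [ 0.07 -0.06 -1.29] g 0.275 j [  31.    13.3  -11.2    0.   -65.1 -114.9]
yaw 96.03 z [ 0.0072  0.0041 -1.    ]
shift [ 0.0059 -0.001   0.0222] turn [0.0011 0.0024 0.0002] dist 0.006903031485893839 t 5.15
shift [ 0.0435 -1.0498  0.1018] turn [0.0011 0.0024 0.0002] dist 0.3166956673320317 t 5.15
pics/li_top.png origin 202 177 k 7
pics/li_scene.png origin 328 142 k 7
```

View pics/li_scene.png

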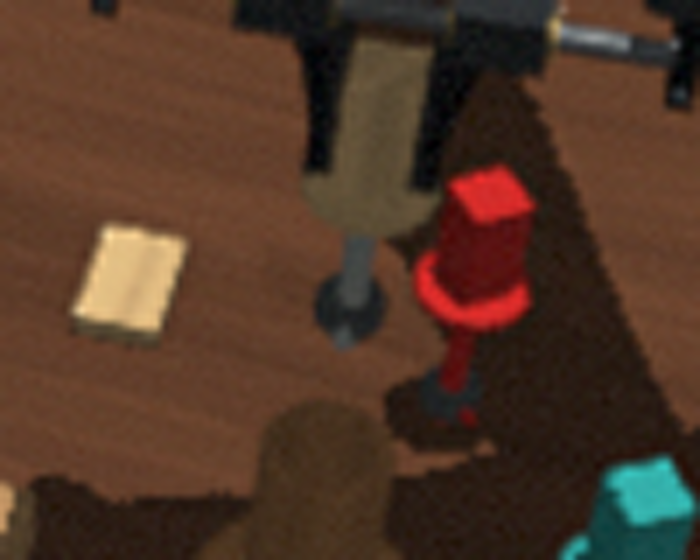

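The gauge is lifted clear of the stand, and the rod tip shows at (345,340) in the crop. Next I move over the plinth.

```bash
python3 -m creep '[[0,0.005,-0.1,0.02,0,0.002,0],[0,0.01,-0.23,0.03,0,0.002,0],[0,0.015,-0.36,0.03,0,0.002,0],[0,0.02,-0.49,0.03,0,0.002,0],[0,0.025,-0.62,0.03,0,0.002,0]]'; python3 -c "
from h import *
st();to((.545,-.186,.2),96)"
```

```text
time_s: 5.67
tcp_pos: [0.5339, -0.0594, 0.2322]
ee_rot: [[-0.994, -0.105, -0.008], [-0.105, 0.994, 0.001], [0.008, 0.002, -1.0]]
wrist_force: [1.1, -0.0, -1.3]
gripper_width: 0.277
t 5.6667 p [ 0.5339 -0.0594  0.2322] F [ 1.12 -0.01 -1.3 ] g 0.277 j [ 10.9  14.1 -12.2  -0.2 -64.2 -94.8]
yaw 96.02 z [-0.0082  0.0014 -1.    ]
shift [ 0.0066 -0.4239  0.1065] turn [ 0.0007 -0.0026  0.0001] dist 0.13112577652175708 t 5.6667
```

```bash
python3 -m creep '[[0,0,-0.12,0.02,0,-0.002,0],[0,0.003,-0.25,0.05,0,-0.002,0],[0,0.005,-0.36,0.08,0,-0.002,0],[0,0.006,-0.41,0.1,0,-0.002,0],[0,0.006,-0.424,0.106,0,-0.002,0]]'; python3 -m creep '[[0,0,0,0,0,0,0],[0,0,0,0,0,0,0]]';python3 -c "
from h import *
st();to((.545,-.186,.18),96)
for n in('top','scene'):
  im=r.capture(n);c=proj(n,(.545,-.186,.08));crop(n,im,c,90,70,8,'pics/pl_'+n+'.png')
st()"
```

```text
time_s: 6.08
tcp_pos: [0.5434, -0.1885, 0.197]
ee_rot: [[-0.995, -0.101, -0.008], [-0.101, 0.995, 0.003], [0.007, 0.004, -1.0]]
wrist_force: [-0.0, -0.5, -1.1]
gripper_width: 0.277
time_s: 6.25
tcp_pos: [0.5426, -0.1882, 0.1956]
ee_rot: [[-0.995, -0.1, -0.011], [-0.1, 0.995, 0.003], [0.01, 0.005, -1.0]]
wrist_force: [-0.6, 0.1, -1.0]
gripper_width: 0.278
t 6.25 p [ 0.5426 -0.1882  0.1956] F [-0.62  0.1  -1.01] g 0.278 j [ -3.1  19.5 -10.   -0.2 -61.1 -81.1]
yaw 95.74 z [-0.0108  0.0035 -0.9999]
shift [-0.0093  0.0064  0.052 ] turn [ 0.0015 -0.0033 -0.0014] dist 0.015970162303584005 t 6.25
pics/pl_top.png origin 343 178 k 8
pics/pl_scene.png origin 210 146 k 8
t 6.35 p [ 0.5434 -0.1875  0.1969] F [ 0.12 -1.17 -0.41] g 0.274 j [ -3.   19.4 -10.   -0.2 -61.1 -81.1]
yaw 95.85 z [-0.0081  0.0029 -1.    ]
```

View pics/pl_scene.png

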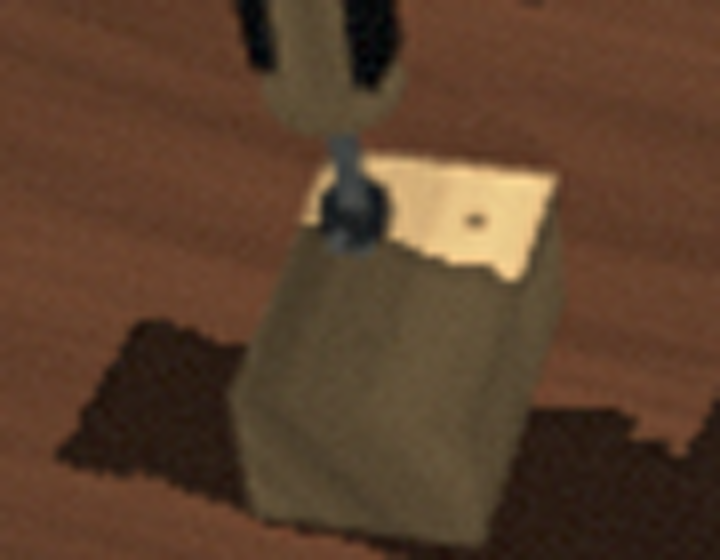

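View pics/pl_top.png

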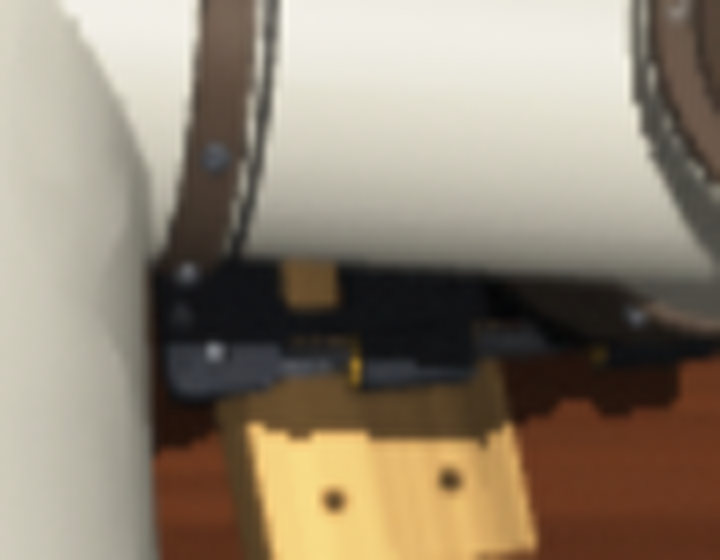

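Only the scene camera sees the tip. It is at about (253.5,177), hovering close to the hole line, and the top view is blocked by the arm. I'll go down to a tip height of about 13 mm above the plinth and compare with the hole in the same camera.

```bash
python3 -m creep '[[0,-0.005,0.004,0.03,0.001,-0.003,-0.001],[0,-0.007,0.005,0.055,0.001,-0.003,-0.001],[0,-0.007,0.005,0.07,0.001,-0.003,-0.001],[0,-0.007,0.005,0.07,0.001,-0.003,-0.001],[0,-0.007,0.005,0.07,0.001,-0.003,-0.001]]'; python3 -m creep '[[0,0,0,0,0,0,0],[0,0,0,0,0,0,0],[0,0,0,0,0,0,0]]';python3 -c "
from h import *
st()
im=r.capture('scene');cv2.imwrite('pics/raw1.png',im)
st();s=r.sense();t=s['tcp_pos']+.1015*s['ee_rot'][:,2];print('tip pred',t,proj('scene',t))
g=np.clip(im.astype(float)*2.2,0,255).astype(np.uint8)
crop('scene',g,(256,180),40,36,16,'pics/p2.png')
to((.545,-.186,.1755),96)"
```

```text
time_s: 6.77
tcp_pos: [0.5452, -0.1854, 0.1758]
ee_rot: [[-0.994, -0.106, 0.001], [-0.106, 0.994, 0.001], [-0.001, 0.001, -1.0]]
wrist_force: [-0.1, 0.6, -1.1]
gripper_width: 0.276
time_s: 7.02
tcp_pos: [0.5454, -0.1854, 0.1762]
ee_rot: [[-0.994, -0.106, 0.002], [-0.106, 0.994, 0.001], [-0.002, 0.0, -1.0]]
wrist_force: [0.5, 0.5, -1.6]
gripper_width: 0.278
t 7.0167 p [ 0.5454 -0.1854  0.1762] F [ 0.52  0.48 -1.62] g 0.278 j [ -2.7  20.3 -11.9  -0.  -57.7 -81.2]
yaw 96.08 z [ 1.8e-03  6.0e-04 -1.0e+00]
t 7.0667 p [ 0.5453 -0.1854  0.1761] F [-0.79  0.1  -0.61] g 0.27 j [ -2.7  20.3 -11.9  -0.  -57.7 -81.2]
yaw 96.07 z [ 1.6e-03  6.0e-04 -1.0e+00]
tip pred [ 0.54549174 -0.18538208  0.07463842] [256.12572437 183.26124264]
pics/p2.png origin 236 162 k 16
shift [ 0.0013 -0.0017  0.0021] turn [0.0001 0.0005 0.0004] dist 0.0009057431955871475 t 7.0667
```

View pics/p2.png

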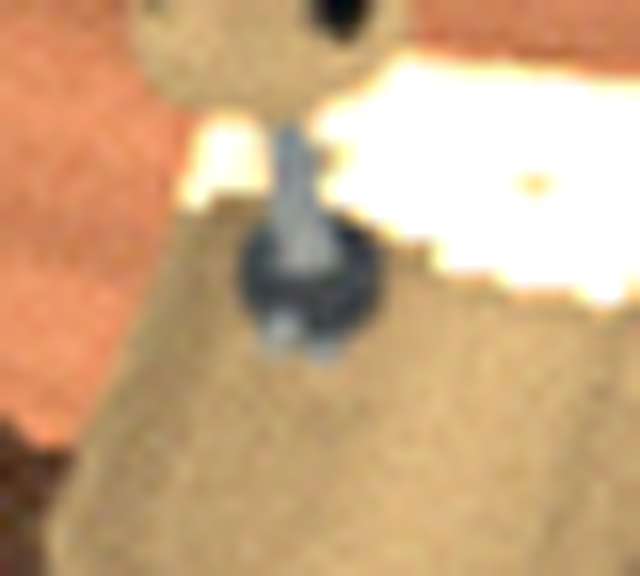

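```bash
python3 -c "
from h import *
s=r.sense();R=s['ee_rot']
for nm,d in(('tip',.1015),('collar bot',.0915),('collar top',.0815),('mid',.06),('flange bottom',.0315),('flange top',.0255)):
  t=s['tcp_pos']+d*R[:,2];p=proj('scene',t);print(nm,p.round(2),((p-[236,162]+.5)*16).round(0))
im=cv2.imread('pics/raw1.png')
g=cv2.createCLAHE(6,(20,12)).apply(cv2.cvtColor(im,cv2.COLOR_BGR2GRAY))
a=im[170:206,236:276].astype(float); m=a.sum(2); m=np.clip((m-60)/(330-60),0,1)*255
cv2.imwrite('pics/p3.png',cv2.resize(m.astype(np.uint8),None,fx=16,fy=16,interpolation=cv2.INTER_NEAREST))
print(im[180:194,248:264].sum(2))
"
```

```text
tip [256.13 183.26] [330. 348.]
collar bot [255.71 180.56] [323. 305.]
collar top [255.29 177.81] [317. 261.]
mid [254.37 171.78] [302. 165.]
flange bottom [253.11 163.49] [282.  32.]
flange top [252.84 161.71] [277.   3.]
[[169 178 177 112  88  94  97  94 105 101  88 119 197 218 226 224]
 [176 182 189 148 121 148 134  95  98  83  99 146 209 220 230 228]
 [176 188 196 195 174 216 182 107 103 118 148 196 218 226 231 232]
 [173 194 211 220 208 212 180 169 171 177 210 215 219 224 230 235]
 [189 201 214 205 208 214 206 213 213 212 215 216 224 228 233 240]
 [186 204 214 203 197 205 204 226 224 223 216 219 223 235 241 242]
 [198 204 197 208 200 210 213 213 220 218 218 224 226 236 233 246]
 [208 201 208 196 208 199 210 199 202 215 199 215 223 235 241 250]
 [205 208 207 211 204 216 202 200 204 202 211 218 235 234 244 237]
 [213 212 216 208 198 213 204 208 202 213 220 231 235 229 240 232]
 [207 206 211 203 219 213 210 215 211 217 224 223 243 245 246 240]
 [204 212 210 203 212 211 215 215 213 217 224 230 231 237 235 244]
 [197 204 203 208 212 212 212 217 216 227 228 240 240 243 238 239]
 [206 210 219 214 213 224 214 207 221 224 229 229 245 241 240 238]]
```

View pics/p3.png

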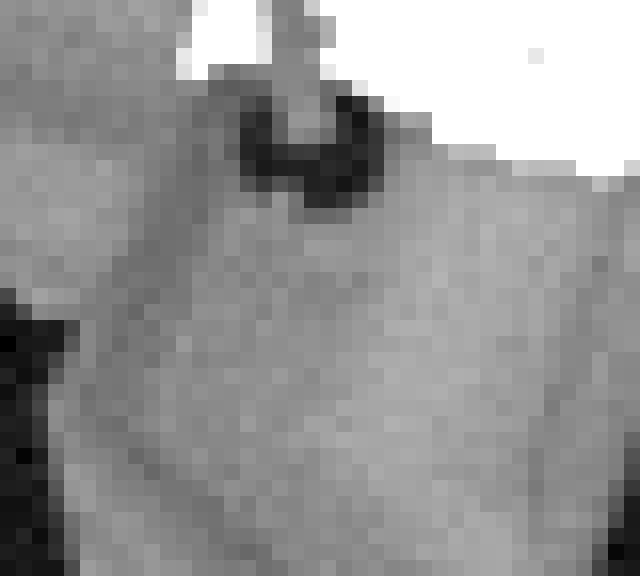

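```bash
cat >> h.py <<'E'
def overlay(n,im,tip,axis,cen,w,h,k,f,extra=[]):
    "tip world, axis up unit; draws circles of gauge"
    x,y=int(cen[0]-w/2),int(cen[1]-h/2)
    g=cv2.resize(im[y:y+h,x:x+w],None,fx=k,fy=k,interpolation=cv2.INTER_CUBIC)
    g=np.clip(g.astype(float)*1.6,0,255).astype(np.uint8)
    th=np.linspace(0,2*np.pi,60)
    cs=[(tip+axis*d,rad) for d,rad in((0,.003),(.002,.005),(.01,.012),(.02,.012),(.07,.022),(.076,.022))]+extra
    for c,rad in cs:
        P=np.array([(proj(n,c+rad*np.array([np.cos(a),np.sin(a),0]))-[x,y]+.5)*k for a in th])
        cv2.polylines(g,[P.astype(np.int32)],True,(0,255,0),1)
    cv2.imwrite(f,g)
E
python3 - <<'E'
from h import *
s=r.sense();a=-s['ee_rot'][:,2]
im=cv2.imread('pics/raw1.png')
overlay('scene',im,s['tcp_pos']-.1015*a,a,(256,178),50,44,14,'pics/o1.png',[(np.array([.54662,-.18541,.06]),.00575)])
im=cv2.imread('pics/scene0.png')
overlay('scene',im,np.array([.5236,.1283,.02]),np.array([0,0,1.]),(376,205),50,44,14,'pics/o0.png')
E
```

```text
(no output)
```

View pics/o1.png

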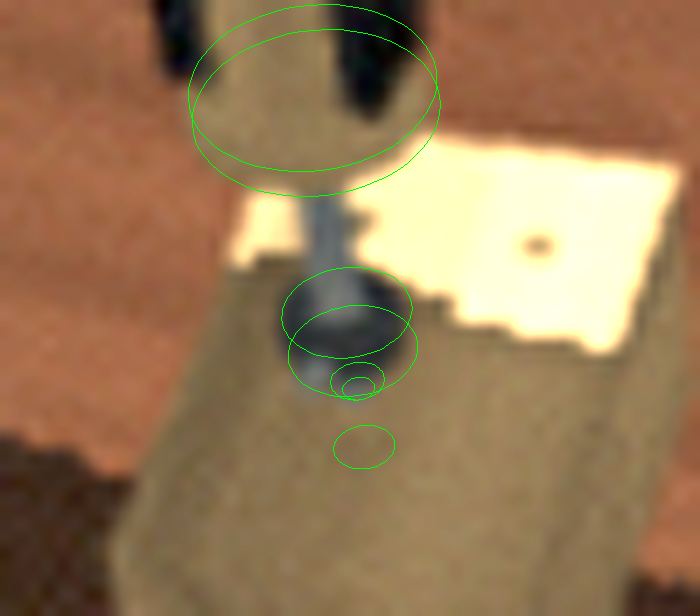

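View pics/o0.png

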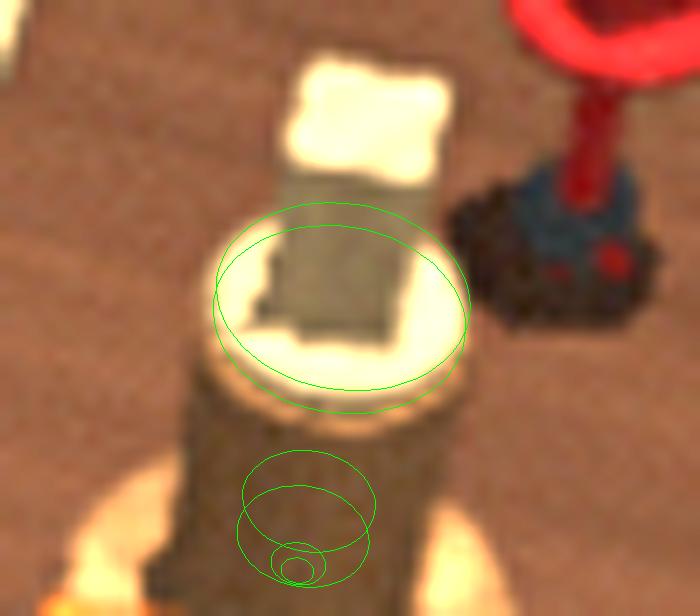

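The overlay shows the gauge in the scene camera displaced about (-0.45,-0.45) px from the kinematic model. I'll apply the same shift to the hole and go down to just above the plinth, then compare again.

```bash
python3 - <<'E'
from h import *
print(atz('scene',(256.97,187.88),.06),atz('top',(387.05,214.71),.06))
t=atz('scene',(256.97,187.88),.06)
to((t[0],t[1],.1655),96);st()
E
```

```text
[ 0.54769926 -0.18355766  0.06      ] [ 0.54324108 -0.1868636   0.06      ]
shift [-0.0085  0.0054  0.0355] turn [0.0001 0.0005 0.0004] dist 0.01106196212823321 t 7.0667
t 7.0667 p [ 0.5453 -0.1854  0.1761] F [-0.79  0.1  -0.61] g 0.27 j [ -2.7  20.3 -11.9  -0.  -57.7 -81.2]
yaw 96.07 z [ 1.6e-03  6.0e-04 -1.0e+00]
```

Relative estimates made within each camera (pickup versus hole) put the TCP target at about (0.5455,-0.185) from the top view and (0.545 to 0.5477, -0.184) from the scene view. I'll use (0.546,-0.1845).

```bash
python3 -m creep '[[0,-0.003,0.003,0.015,0,0,0],[0,-0.003,0.003,0.032,0,0,0],[0,-0.003,0.003,0.039,0,0,0],[0,-0.003,0.003,0.039,0,0,0],[0,-0.003,0.003,0.039,0,0,0]]';python3 - <<'E'
from h import *
st()
ims=[r.capture('scene').astype(float) for _ in range(3)]
im=np.mean(ims,0).astype(np.uint8);cv2.imwrite('pics/raw2.png',im)
st();s=r.sense();a=-s['ee_rot'][:,2]
overlay('scene',im,s['tcp_pos']-.1015*a,a,(256,180),50,44,14,'pics/o2.png',[(np.array([.54662,-.18541,.06]),.00575)])
crop('scene',np.clip(im*1.8,0,255),(256,183),32,26,20,'pics/p4.png')
E
```

```text
time_s: 7.48
tcp_pos: [0.546, -0.1845, 0.164]
ee_rot: [[-0.994, -0.106, 0.001], [-0.106, 0.994, 0.001], [-0.001, 0.0, -1.0]]
wrist_force: [0.8, -0.3, -1.0]
gripper_width: 0.278
t 7.4833 p [ 0.546  -0.1845  0.164 ] F [ 0.8  -0.32 -0.96] g 0.278 j [ -2.6  21.  -12.7  -0.  -56.2 -81.3]
yaw 96.08 z [ 8.e-04  6.e-04 -1.e+00]
t 7.6333 p [ 0.5463 -0.1845  0.1646] F [ 0.05  0.52 -0.91] g 0.277 j [ -2.6  21.  -12.7  -0.  -56.2 -81.3]
yaw 96.08 z [ 1.9e-03  5.0e-04 -1.0e+00]
pics/p4.png origin 240 170 k 20[ WARN:0@5.071] global loadsave.cpp:1063 imwrite_ Unsupported depth image for selected encoder is fallbacked to CV_8U.
```

View pics/o2.png

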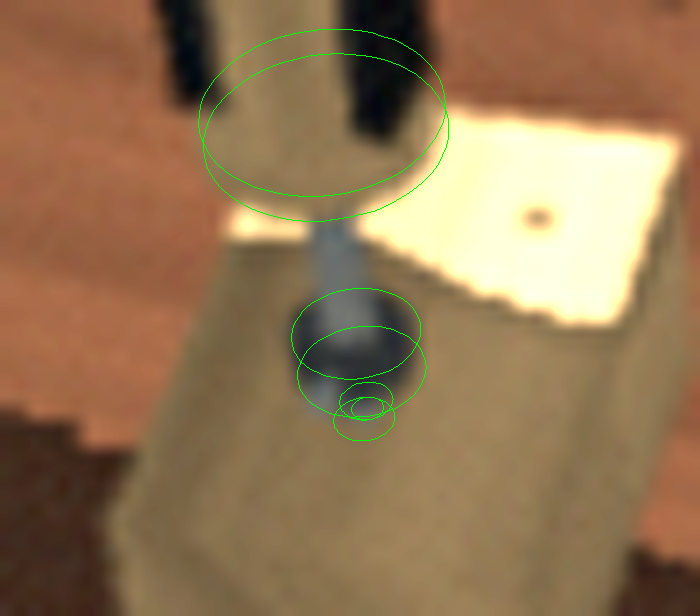

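View pics/p4.png

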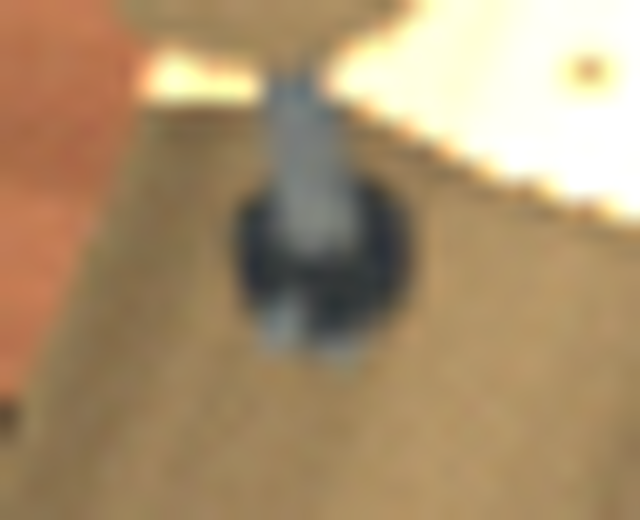

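The tip now lines up with the hole laterally, at 256.35 px against a wanted 256.39 px. The tip's lowest edge is near (256.5,188). I'll go down by feel in small steps.

```bash
python3 -m creep '[[0,0,0,0.004,0,0,0],[0,0,0,0.008,0,0,0],[0,0,0,0.011,0,0,0],[0,0,0,0.011,0,0,0]]';python3 -m creep '[[0,0,0,0.005,0,0,0],[0,0,0,0.008,0,0,0],[0,0,0,0.008,0,0,0]]'
```

```text
time_s: 7.97
tcp_pos: [0.5461, -0.1844, 0.161]
ee_rot: [[-0.994, -0.106, 0.001], [-0.106, 0.994, 0.001], [-0.001, 0.0, -1.0]]
wrist_force: [-0.2, 0.2, -0.7]
gripper_width: 0.275
time_s: 8.22
tcp_pos: [0.546, -0.1844, 0.1583]
ee_rot: [[-0.994, -0.106, 0.001], [-0.106, 0.994, 0.001], [-0.001, 0.001, -1.0]]
wrist_force: [-0.8, -0.5, -2.0]
gripper_width: 0.274
```

```bash
python3 -m creep '[[0,0,0,0.004,0,0,0],[0,0,0,0.007,0,0,0],[0,0,0,0.007,0,0,0]]';python3 -m creep '[[0,0,0,0.004,0,0,0],[0,0,0,0.007,0,0,0],[0,0,0,0.007,0,0,0]]'; python3 -c "
from h import *
st()"
```

```text
time_s: 8.47
tcp_pos: [0.5458, -0.1844, 0.1559]
ee_rot: [[-0.994, -0.106, 0.0], [-0.106, 0.994, 0.001], [-0.001, 0.001, -1.0]]
wrist_force: [0.8, -0.5, -0.9]
gripper_width: 0.272
time_s: 8.72
tcp_pos: [0.5457, -0.1844, 0.1535]
ee_rot: [[-0.994, -0.106, -0.0], [-0.106, 0.994, 0.001], [-0.0, 0.001, -1.0]]
wrist_force: [-0.2, 0.0, -0.3]
gripper_width: 0.273
t 8.7167 p [ 0.5457 -0.1844  0.1535] F [-0.18  0.   -0.29] g 0.273 j [ -2.6  21.7 -13.4  -0.1 -54.9 -81.3]
yaw 96.06 z [-0.     0.001 -1.   ]
```

The rod is 8 mm below the plinth top with no resistance, so it is in the hole. Collar contact should come at about z = 0.1515.

```bash
for i in 1 2; do python3 -m creep '[[0,0,0,0.004,0,0,0],[0,0,0,0.007,0,0,0],[0,0,0,0.007,0,0,0]]'; done
```

```text
time_s: 8.97
tcp_pos: [0.5455, -0.1843, 0.1511]
ee_rot: [[-0.994, -0.106, -0.0], [-0.106, 0.994, 0.001], [0.0, 0.001, -1.0]]
wrist_force: [-0.0, -0.0, -1.8]
gripper_width: 0.274
time_s: 9.22
tcp_pos: [0.5454, -0.1843, 0.1488]
ee_rot: [[-0.994, -0.106, -0.001], [-0.106, 0.994, 0.001], [0.001, 0.001, -1.0]]
wrist_force: [-0.1, 0.4, -1.1]
gripper_width: 0.272
```

```bash
python3 -m creep '[[0,0,0,0.004,0,0,0],[0,0,0,0.008,0,0,0],[0,0,0,0.01,0,0,0]]'; python3 -c "
from h import *
st()"
```

```text
time_s: 9.47
tcp_pos: [0.5456, -0.1844, 0.1464]
ee_rot: [[-0.994, -0.106, -0.0], [-0.106, 0.994, 0.001], [0.0, 0.001, -1.0]]
wrist_force: [-1.4, 0.4, 3.8]
gripper_width: 0.269
t 9.4667 p [ 0.5456 -0.1844  0.1464] F [-1.44  0.36  3.75] g 0.269 j [ -2.6  22.1 -13.9  -0.1 -54.  -81.3]
yaw 96.07 z [-2.e-04  8.e-04 -1.e+00]
```

Force has risen by about 5 N, so the collar is touching the plinth and starting to slide. I'll push on in small steps and watch for a rise beyond that.

```bash
for i in 1 2; do python3 -m creep '[[0,0,0,0.004,0,0,0],[0,0,0,0.007,0,0,0],[0,0,0,0.007,0,0,0]]' | grep -v rot; done
```

```text
time_s: 9.72
tcp_pos: [0.5456, -0.1843, 0.1443]
wrist_force: [-1.9, 1.0, 2.8]
gripper_width: 0.274
time_s: 9.97
tcp_pos: [0.5456, -0.1843, 0.142]
wrist_force: [-1.7, 0.4, 2.0]
gripper_width: 0.277
```

```bash
for i in 1 2 3; do python3 -m creep '[[0,0,0,0.003,0,0,0],[0,0,0,0.005,0,0,0],[0,0,0,0.005,0,0,0]]' | grep -v rot; done
```

```text
time_s: 10.22
tcp_pos: [0.5456, -0.1843, 0.1403]
wrist_force: [-0.9, 0.3, 1.8]
gripper_width: 0.273
time_s: 10.47
tcp_pos: [0.5456, -0.1843, 0.1386]
wrist_force: [-1.7, 0.6, 1.9]
gripper_width: 0.276
time_s: 10.72
tcp_pos: [0.5456, -0.1843, 0.1369]
wrist_force: [-1.4, 0.7, 1.3]
gripper_width: 0.278
```

```bash
for i in 1 2 3; do python3 -m creep '[[0,0,0,0.003,0,0,0],[0,0,0,0.005,0,0,0],[0,0,0,0.005,0,0,0]]' | grep -v rot; done
```

```text
time_s: 10.97
tcp_pos: [0.5456, -0.1843, 0.1353]
wrist_force: [-0.7, -1.0, 1.9]
gripper_width: 0.277
time_s: 11.22
tcp_pos: [0.5456, -0.1843, 0.1336]
wrist_force: [-0.6, 0.8, 2.1]
gripper_width: 0.277
time_s: 11.47
tcp_pos: [0.5456, -0.1843, 0.1319]
wrist_force: [-1.5, 0.6, 2.7]
gripper_width: 0.273
```

```bash
for i in 1 2; do python3 -m creep '[[0,0,0,0.003,0,0,0],[0,0,0,0.005,0,0,0],[0,0,0,0.005,0,0,0]]' | grep -v rot; done; python3 -c "
from h import *
im=r.capture('scene');cv2.imwrite('pics/raw3.png',im);crop('scene',np.clip(im*1.6,0,255).astype(np.uint8),(256,175),60,50,12,'pics/p5.png');st()"
```

```text
time_s: 11.72
tcp_pos: [0.5456, -0.1843, 0.1302]
wrist_force: [-0.6, 0.5, 1.7]
gripper_width: 0.278
time_s: 11.97
tcp_pos: [0.5456, -0.1843, 0.1286]
wrist_force: [-2.0, 0.8, 1.8]
gripper_width: 0.271
pics/p5.png origin 226 150 k 12
t 12.0167 p [ 0.5455 -0.1843  0.1286] F [-0.01  1.05  2.09] g 0.274 j [ -2.6  23.2 -15.1  -0.1 -51.7 -81.3]
yaw 96.06 z [-6.e-04  1.e-03 -1.e+00]
```

View pics/p5.png

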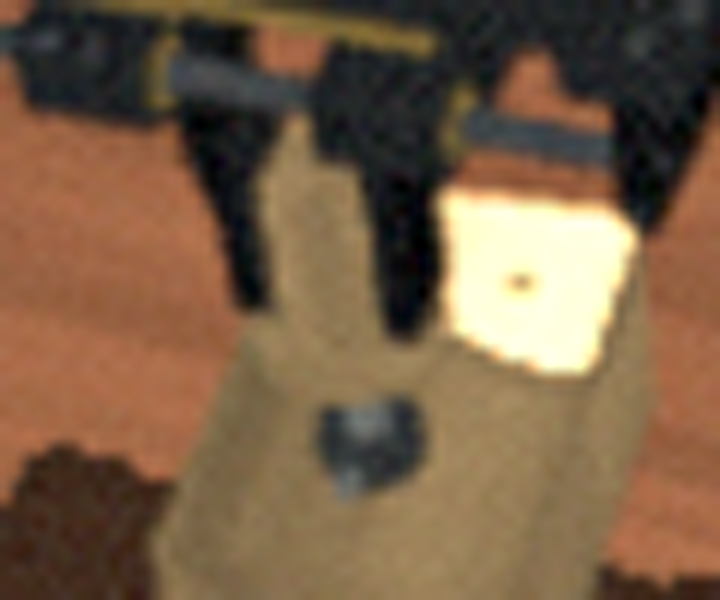

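The picture shows the collar sitting on the plinth at crop (370,440), with the flange coming down towards it. The rod is about 33 mm in. Continuing.

```bash
for i in 1 2; do python3 -m creep '[[0,0,0,0.003,0,0,0],[0,0,0,0.005,0,0,0],[0,0,0,0.005,0,0,0]]' | grep -v rot; done
```

```text
time_s: 12.27
tcp_pos: [0.5455, -0.1843, 0.1269]
wrist_force: [-0.7, 0.6, 2.5]
gripper_width: 0.273
time_s: 12.52
tcp_pos: [0.5456, -0.1844, 0.1255]
wrist_force: [-0.3, 0.4, 3.5]
gripper_width: 0.275
```

```bash
for i in 1 2; do python3 -m creep '[[0,0,0,0.003,0,0,0],[0,0,0,0.005,0,0,0],[0,0,0,0.005,0,0,0]]' | grep -v rot; done
```

```text
time_s: 12.77
tcp_pos: [0.5459, -0.1844, 0.1253]
wrist_force: [-2.6, 1.1, 8.6]
gripper_width: 0.274
time_s: 13.02
tcp_pos: [0.5459, -0.1843, 0.1253]
wrist_force: [-3.7, 2.2, 9.9]
gripper_width: 0.276
```

A firm stop at z = 0.1253: force rose from about 2 to 10 N with no further travel over two steps, well below 20 N. The hole is about 36 mm deep. I'll relax the push, check, then open.

```bash
python3 -m creep '[[0,0,0,0,0,0,0],[0,0,0,0,0,0,0],[0,0,0,0,0,0,0]]';  python3 -m creep '[[0.1,0,0,0,0,0,0],[0.3,0,0,0,0,0,0],[0.45,0,0,0,0,0,0],[0.55,0,0,0,0,0,0],[0.6,0,0,0,0,0,0]]'; python3 -m creep '[[0.6,0,0,0,0,0,0],[0.6,0,0,0,0,0,0],[0.6,0,0,0,0,0,0]]';python3 -c "
from h import *
im=r.capture('scene');crop('scene',np.clip(im*1.6,0,255).astype(np.uint8),(256,175),60,50,12,'pics/p6.png');st()"
```

```text
time_s: 13.27
tcp_pos: [0.5461, -0.1843, 0.1254]
ee_rot: [[-0.994, -0.107, 0.001], [-0.107, 0.994, 0.0], [-0.001, -0.0, -1.0]]
wrist_force: [-0.6, 0.7, 4.6]
gripper_width: 0.279
time_s: 13.68
tcp_pos: [0.546, -0.1843, 0.1249]
ee_rot: [[-0.994, -0.107, 0.0], [-0.107, 0.994, 0.0], [-0.0, 0.0, -1.0]]
wrist_force: [0.3, 0.4, -1.1]
gripper_width: 0.442
time_s: 13.93
tcp_pos: [0.5459, -0.1844, 0.1247]
ee_rot: [[-0.994, -0.107, 0.0], [-0.107, 0.994, 0.0], [-0.0, 0.0, -1.0]]
wrist_force: [-0.5, -0.2, 0.4]
gripper_width: 0.582
pics/p6.png origin 226 150 k 12
t 13.9833 p [ 0.5459 -0.1844  0.1248] F [-0.2  -0.39 -0.05] g 0.589 j [ -2.6  23.5 -15.4  -0.  -51.2 -81.3]
yaw 96.12 z [ 1.e-04  2.e-04 -1.e+00]
```

View pics/p6.png

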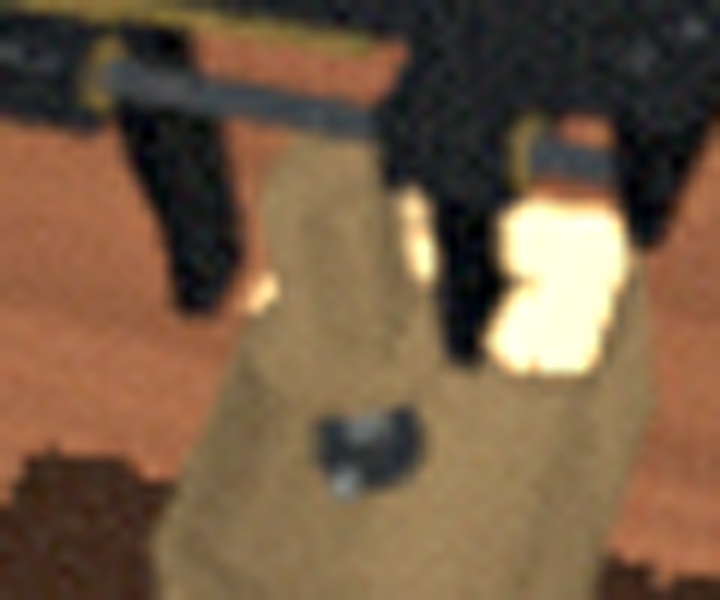

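The jaws are open and clear on both sides, and the gauge is standing on its own. I'll retreat straight up, then back off sideways to look.

```bash
python3 -m creep '[[0.6,0,0,-0.03,0,0,0],[0.6,0,0,-0.09,0,0,0],[0.6,0,0,-0.17,0,0,0],[0.6,0,0,-0.25,0,0,0],[0.6,0,0,-0.33,0,0,0]]' && python3 -m creep '[[0.6,0,0,-0.08,0,0,0],[0.6,0.05,0,-0.12,0,0,0],[0.6,0.16,0,-0.12,0,0,0],[0.6,0.28,0,-0.12,0,0,0],[0.6,0.38,0,-0.12,0,0,0]]'; python3 -m creep '[[0.6,0,0,0,0,0,0],[0.6,0,0,0,0,0,0]]'; python3 -c "
from h import *
for n in('scene','top'):
  im=r.capture(n);cv2.imwrite('pics/fin_%s.png'%n,im);crop(n,np.clip(im*1.5,0,255).astype(np.uint8),(256,180) if n=='scene' else (387,215),66,54,11,'pics/f_%s.png'%n)
st()"
```

```text
time_s: 14.4
tcp_pos: [0.5458, -0.1844, 0.2256]
ee_rot: [[-0.994, -0.107, 0.001], [-0.107, 0.994, -0.0], [-0.001, -0.0, -1.0]]
wrist_force: [0.4, 0.2, -0.5]
gripper_width: 0.602
time_s: 14.82
tcp_pos: [0.4306, -0.1966, 0.2623]
ee_rot: [[-0.994, -0.107, 0.001], [-0.107, 0.994, 0.0], [-0.001, -0.0, -1.0]]
wrist_force: [0.5, 0.4, -0.2]
gripper_width: 0.602
time_s: 14.98
tcp_pos: [0.4294, -0.1968, 0.2639]
ee_rot: [[-0.994, -0.106, 0.004], [-0.106, 0.994, -0.0], [-0.004, -0.001, -1.0]]
wrist_force: [-0.6, 0.3, 0.1]
gripper_width: 0.598
pics/f_scene.png origin 223 153 k 11
pics/f_top.png origin 354 188 k 11
t 15.0833 p [ 0.4313 -0.1967  0.2633] F [ 0.39  0.34 -0.02] g 0.601 j [ -4.8   6.  -17.7   0.  -66.1 -79.1]
yaw 96.13 z [ 3.4e-03 -4.0e-04 -1.0e+00]
```

View pics/f_scene.png

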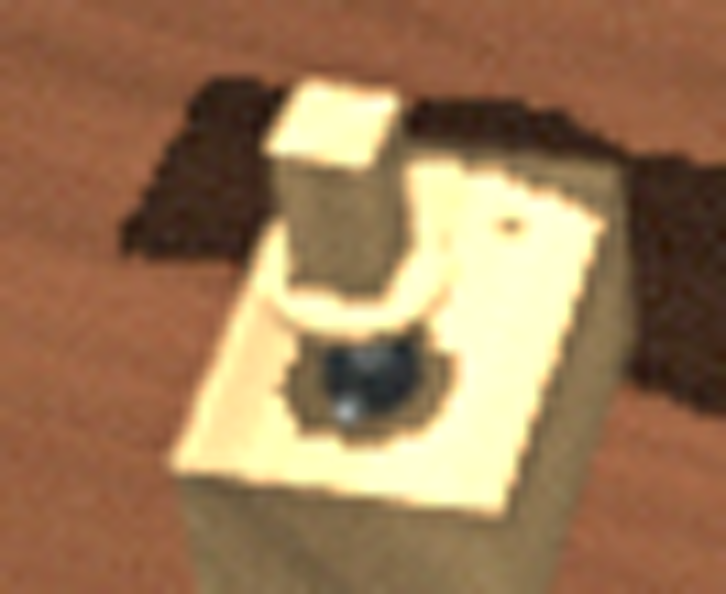

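View pics/fin_top.png

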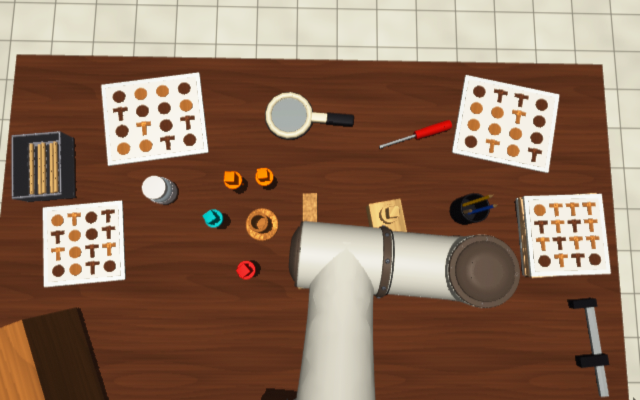

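View pics/fin_scene.png

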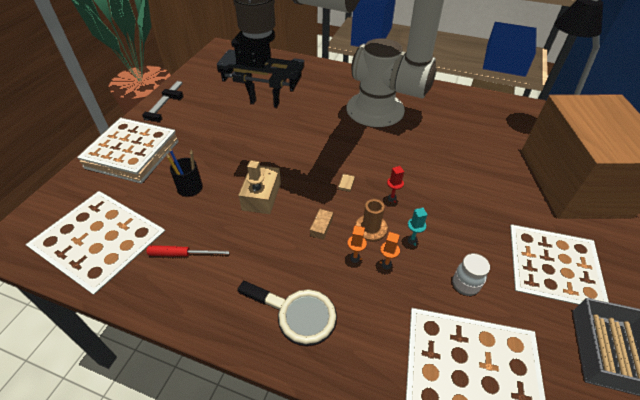

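The gauge stands upright in the large hole, at about (256,178) in the scene view, with its collar on the plinth top. The stand is empty, everything else is at its starting pixels, and the robot is clear.

```bash
python3 -c "
from station import r
print(r.finish_job(), r.sense()['time_s'])"
```

```text
the job is handed in; nothing more can be done
the job is handed in; nothing more can be done
```

The depth gauge is standing upright in the large hole of the plinth, released, and the job is handed in at about 15 s of the allowed 51 s.

- **Bottoming out:** I lifted the gauge from its stand and lowered it by feel. The collar began to slide at a steady 3–5 N. At a rod depth of about 36 mm the tool stopped: the reading rose from about 2 N to about 10 N with no further travel over two steps. With the gauge's own weight that is about 11 N in all, well below the 20 N at which the floor cracks. I eased off the push, opened the jaws and withdrew straight up.
- **Final pictures:** The gauge is upright and the collar sits on the plinth top. The look-alikes and the other loose things are where they began, as far as can be seen. In the last top view the arm hid the offcut and part of the cork block, but the scene view shows both in place.
- **Checks that disagreed:** The two cameras differed by 2–6 mm, mostly in x, so I aligned rod and hole within each camera. The top camera was blocked by the arm during insertion. The collar touched the plinth about 3 mm later than expected, so it probably started a little above 0.

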